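# Tamp the wax cakes level in the bin

### The arm

A 6-joint arm with a two-finger parallel gripper is mounted at the origin on the work surface. World frame = base frame: x ahead of the robot, y to its left, z up, the work surface at z = 0. Lengths are in m, angles in rad, forces in N, time in s.
With the tool pointing down it reaches from about 0.35 to 0.775 m from the base axis. Payload 5.5 kg.
Tool frame: the origin (TCP) lies on the centre line of the jaws, within the pads' length; the fingertips stand robot.tips_ahead ahead of it and the grasp point (between the pads) lies 11 mm behind it (robot.tips_ahead is the distance from the TCP to the fingertips, in m); y points along the fingers, z is the direction in which the jaws open and shut, and the axes are right-handed (so a half turn about y gives the same grasp; the last joint's range is limited). The gripper opens to 85 mm and grips with 20 to 120 N. Pads are 22 mm wide; open, the fingers measure 114 mm over their backs; the gripper's body (76 mm by 85 mm) begins 54 mm behind the grasp point. The pads swing forward as they close: fully open they stand 13 mm farther back than shut.
Start: joints at [-1.484, 0.313, 0.046, 1.304, 0, 1.431], TCP at [0.129, -0.56, 0.239] pointing down, gripper open.
Joint ranges: [-2.76, 2.76], [-0.86, 1.69], [-1.03, 1.26], [-2.2, 2.34], [-1.47, 1.5], [-3.14, 3.14]. Speed limits (rad/s): [2.57, 2.57, 3.14, 3.14, 3.14, 3.14].

### API

Orientations are given as [roll, pitch, yaw] about the fixed x, y, z axes, in that order (R = Rz(yaw) Ry(pitch) Rx(roll)).
In Python, from bench import robot, read_camera, camera_params gives the robot as it stands.
- The arm moves only by the tool apply_moves, never from a script. Its argument "deltas" is a list of rows, each an object with "slide": the shift along the tool's x, y, z in m, a list of three; "twist": the turn about the tool's y in degrees; "jaw": the finger opening in m, from 0 to 0.0854. A call has 1 to 10 rows; each row is the pose to reach, as a shift and turn from the pose commanded when the call began, along the tool's axes at that moment; what a row does not reach only later rows make up. A row lasts 1/12 s, in which the tool goes at most 41.7 mm and 7.16 degrees, less where a joint would pass 70% of its speed; a pose out of reach is approached as far as the arm can. A call with a gripper value outside its range is refused whole. The fingers move at their own pace and stop on an object; "newtons" is the grip in N (left out, the last holds). Time passes only in rows, so rows that repeat a pose let the fingers close. It gives the time, the measured TCP pose, the force and the opening at its end, in the units of the state.
- robot.observe(): the state, without advancing time (a new reading comes with each control period).
- read_camera(name): name is "side" or "top" or "wrist"; returns the picture (420x560x3 uint8, red, green, blue); there is no depth.
- camera_params(name): a dict with "fovy" (degrees; the focal length in pixels is half the picture's height over the tangent of half this angle, whatever the lens; pixels are square), "cx", "cy" (the principal point, pixels), "camera_from_world" (4x4, takes a point from world to camera coordinates); the wrist camera has in their place "hand_eye" (4x4, takes a point from camera to tool coordinates, whose origin is the TCP and whose axes are the tool frame's). Camera axes: x right, y up, looking along -z (the intrinsics and any distortion apply to the point x, -y, -z); pixel columns grow to the right and rows downward; lengths in m; the calibration is good to about 2 mm. A picture is of the moment at which its call begins: read the wrist's pose just before it. camera_params takes no time and is no camera call.
- robot.sign_off(): hands the job in, once; it reports no verdict.
The state is a dict: "t": time; "q": joint angles; "qvel": joint speeds; "joint_efforts": joint torques, N m; "ee_pos": TCP position; "ee_rot": TCP orientation; "wrist_force": force on the tool from outside, world axes, zero at the start; "moment": the same for the moment, N m; "grip_width": finger opening in m.
Only numpy, scipy, OpenCV 4.12 (cv2) and the standard library are available. Lean on these libraries where they do the work, as an engineer would, in place of code of your own. Each camera call takes 0.05 s, during which the arm holds its last target. There are 200 camera calls.

### The job

Two cakes of wax are leaning up against the walls of one of the square wax bins. Take the wooden tamper with the wide round foot by its handle and press the cakes down into the bin until they lie flat and level, using the tamper and not the fingers on the wax. Then lift the tamper out and stand it upright on the table, clear of the bin.

Things in the scene. Friction and masses are not known exactly. Their poses are not given: they have to be found in the camera images.
- tamper_grip (a point): Pale wooden tamper standing on the table, 84 mm tall, 250 g: flat round foot 100 mm across, 16 mm thick, and an upright 30 x 30 mm square handle up to the top. Point: on the handle's axis 58 mm above the foot's underside, where to grip it; z up the handle, x and y square to its sides. A like tool with a 52 mm foot is not it.
- bin: Fixed square aluminium bin 132 mm wide, 42 high, walls and floor 4 mm; origin at the centre of its underside, on the table, axes square to its walls. Holds four yellowish cakes, two flat (18 mm thick), two propped at 35 degrees, tops 50 mm above the table. Pressed down with a few N these lie flat, tops at 24 mm. The tamper's foot enters with 12 mm to spare all round. A like bin has only flat cakes.
- cake_a_center (a point): Propped-up wax cake 52 x 54 x 20 mm, loose, 50 g, in the bin's +x, +y quarter, raised end against the bin's +x wall. Point: its centre, 14 mm above the bin's underside once flat; z square to its broad faces, upright once flat.
- cake_b_center (a point): The other propped-up wax cake, same size, in the bin's -x, -y quarter, raised end against the bin's -x wall. Point and axes as for the first.
There are look-alikes about, which are no part of the job. What is shaped like the bin but yellow is not meant.

How it is judged:
By the outcome, as a careful person would: the job done as asked, in the order asked, and still so for the second after the job is handed in, with the robot touching nothing.
It also fails if it takes over 43 s, if anything falls off the work surface, if the arm or the gripper's body presses on something with over 40 N, if the wrist force passes 120 N, or if a joint passes its speed limit or range.

## Working session

There is one attempt and no reset: what is moved stays moved. The work goes in short steps, Python scripts to look and compute and a tool call to move; the robot and the scene stay as the last step left them, time stands still between calls to the robot, and variables do not carry over. Pictures are saved under pics/ and viewed, about 8 in all and at most 12, crops included, and the job is handed in when it is done.

Besides the shell and the picture viewer there is one more tool, called after ">>>" as a command line: name --argument value ..., lists and objects as JSON in quotes. apply_moves: Moves the arm, as the interface text tells. Its arguments: {"type":"object","properties":{"deltas":{"type":"array"},"newtons":{"type":"number"}},"required":["deltas"]}

```bash
mkdir -p pics
python3 - <<'E'
from bench import robot, read_camera, camera_params
import cv2,numpy as np
for n in ("top","side","wrist"):
    p=camera_params(n); print(n,{k:(np.round(v,4).tolist() if not isinstance(v,str) else v) for k,v in p.items()})
    im=read_camera(n); cv2.imwrite(f"pics/{n}0.png",im[:,:,::-1])
print(robot.observe(), robot.tips_ahead)
E
```

```text
top {'fovy': 55.2976, 'cx': 277.2905, 'cy': 209.9411, 'camera_from_world': [[0.0092, -0.9991, -0.0411, 0.0112], [0.9963, 0.0056, 0.0855, -0.4954], [-0.0852, -0.0418, 0.9955, -0.9838], [0.0, 0.0, 0.0, 1.0]]}
side {'fovy': 55.3763, 'cx': 273.3768, 'cy': 203.6259, 'camera_from_world': [[-0.934, -0.3572, 0.0072, 0.4737], [0.1939, -0.4898, 0.85, -0.1778], [-0.3001, 0.7953, 0.5267, -0.6948], [0.0, 0.0, 0.0, 1.0]]}
wrist {'fovy': 58.5855, 'cx': 280.1167, 'cy': 210.3249, 'hand_eye': [[0.0, -0.9498, -0.3129, -0.081], [-0.0, 0.3129, -0.9498, -0.1344], [1.0, 0.0, -0.0, -0.0008], [0.0, 0.0, 0.0, 1.0]]}
{'t': 0.15, 'q': array([-1.48359966e+00,  3.13837061e-01,  4.52158762e-02,  1.30360801e+00,
        4.28691262e-05,  1.43118275e+00]), 'qvel': array([ 0.00091724, -0.00213314,  0.00535055, -0.00193654,  0.00125992,
        0.00040826]), 'joint_efforts': array([ 2.11235441e-03, -4.81065702e+01,  2.98814553e+01,  1.39631750e-02,
       -5.12612792e-05,  1.73554739e-06]), 'ee_pos': array([ 0.12926211, -0.55988753,  0.23859866]), 'ee_rot': array([-1.57220929e+00,  2.41850877e-04, -2.91478261e+00]), 'wrist_force': array([ 0.03342714, -0.39953585, -0.28222832]), 'moment': array([0.00351496, 0.01556645, 0.01549271]), 'grip_width': 0.08532546195556852} 0.008
```

View pics/top0.png

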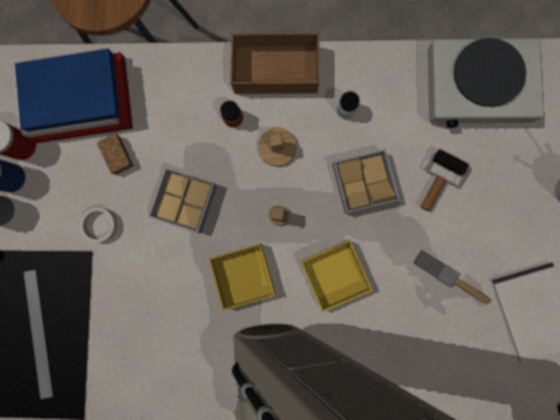

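View pics/side0.png

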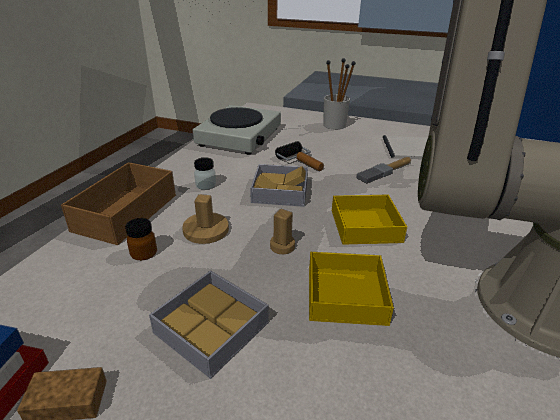

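The wide-footed tamper is at top (277,147) / side (205,222). The other one, at (279,215) / (283,235), has a small foot and isn't it. The grey bin at top (365,182) / side (280,185) has tilted cakes. The grey bin at (183,200) holds only flat ones, and the two yellow bins don't count. Next I'll measure these and check them in one crop.

```bash
cat > h.py <<'E'
import numpy as np,cv2
from bench import robot, read_camera, camera_params
from scipy.spatial.transform import Rotation as R
def cam(n,obs=None):
    p=camera_params(n); f=210/np.tan(np.radians(p['fovy'])/2)
    if n=='wrist':
        T=np.eye(4);T[:3,:3]=R.from_euler('xyz',obs['ee_rot']).as_matrix();T[:3,3]=obs['ee_pos']
        W=T@np.array(p['hand_eye'])
    else: W=np.linalg.inv(np.array(p['camera_from_world']))
    return f,p['cx'],p['cy'],W
def ray(c,uv,z):
    f,cx,cy,W=c; uv=np.atleast_2d(np.array(uv,float))
    d=np.c_[(uv[:,0]-cx)/f,-(uv[:,1]-cy)/f,-np.ones(len(uv))]@W[:3,:3].T
    o=W[:3,3]; return o+d*((z-o[2])/d[:,2])[:,None]
def proj(c,P):
    f,cx,cy,W=c; q=(np.atleast_2d(P)-W[:3,3])@W[:3,:3]
    return np.c_[cx+f*q[:,0]/-q[:,2],cy-f*q[:,1]/-q[:,2]]
E
python3 - <<'E'
from h import *
print(camera_params('top').keys())
t=cv2.imread('pics/top0.png'); s=cv2.imread('pics/side0.png')
a=cv2.resize(t[120:235,225:415],None,fx=4,fy=4,interpolation=2); b=cv2.resize(s[155:265,175:325],None,fx=2,fy=2)
A=cv2.resize(t[120:235,225:415],(800,484),interpolation=cv2.INTER_CUBIC)
cv2.imwrite('pics/c1.png',A)
c=cam('top')
print('tamper foot',ray(c,(277,147),.016),'bin',ray(c,(365,182),.042))
E
```

```text
dict_keys(['fovy', 'cx', 'cy', 'camera_from_world'])
tamper foot [[0.65726165 0.01737449 0.016     ]] bin [[ 0.56346704 -0.20027134  0.042     ]]
```

View pics/c1.png

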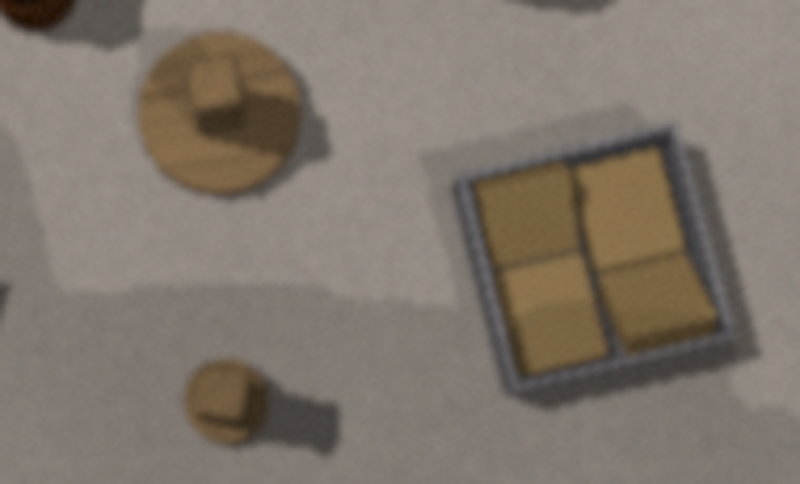

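The crop confirms it. The tamper is top left, with its foot centre at crop (220,113) and handle top at (217,80). The bin on the right has corners (465,183), (670,132), (730,335), (510,390) and tilted upper-left and lower-right cakes.

Run:
```python
from h import *
c=cam('top')
k=lambda p:np.array(p)/np.array([800/190,484/115])+[225,120]
C=ray(c,k([(465,183),(670,132),(730,335),(510,390)]),.042)
print(C.round(4).tolist(),C.mean(0)); e=np.diff(np.r_[C,C[:1]],axis=0); print(np.degrees(np.arctan2(e[:,1],e[:,0])),np.linalg.norm(e,axis=1))
print('foot',ray(c,k((220,113)),.016),'top',ray(c,k((217,78)),.084))
H=ray(c,k([(192,65),(236,57),(243,95),(195,108)]),.084);e=np.diff(np.r_[H,H[:1]],axis=0); print(np.degrees(np.arctan2(e[:,1],e[:,0])),H.mean(0))
o=robot.observe(); print(R.from_euler('xyz',o['ee_rot']).as_matrix().round(3))
s=cam('side'); print(proj(s,[[*C.mean(0)[:2],.042],[.657,.0174,.084]]))
```

```text
[[0.6094, -0.1284, 0.042], [0.6397, -0.2476, 0.042], [0.5205, -0.2803, 0.042], [0.4879, -0.1539, 0.042]] [ 0.56435737 -0.20258133  0.042     ]
[ -75.73716756 -164.66099195  104.46898807   11.86644619] [0.12304521 0.1236103  0.13055941 0.12416684]
foot [[0.65765325 0.01673853 0.016     ]] top [[0.66110063 0.01566658 0.084     ]]
[ -79.60708959 -169.30552155  105.37722798    4.52185975] [0.65923429 0.01593838 0.084     ]
[[-0.974 -0.     0.225]
 [-0.225  0.001 -0.974]
 [-0.    -1.    -0.001]]
[[281.0754725  177.09619762]
 [203.54895732 197.66039532]]
```

>>> apply_moves --deltas '[{"slide":[-0.645,0.03,-0.4425],"twist":0,"jaw":0.0854},{"slide":[-0.645,0.03,-0.4425],"twist":0,"jaw":0.0854},{"slide":[-0.645,0.03,-0.4425],"twist":0,"jaw":0.0854},{"slide":[-0.645,0.03,-0.4425],"twist":0,"jaw":0.0854},{"slide":[-0.645,0.03,-0.4425],"twist":0,"jaw":0.0854},{"slide":[-0.645,0.03,-0.4425],"twist":0,"jaw":0.0854},{"slide":[-0.645,0.03,-0.4425],"twist":0,"jaw":0.0854},{"slide":[-0.645,0.03,-0.4425],"twist":0,"jaw":0.0854},{"slide":[-0.645,0.03,-0.4425],"twist":0,"jaw":0.0854},{"slide":[-0.645,0.03,-0.4425],"twist":0,"jaw":0.0854}]'

```text
t: 0.98
ee_pos: [0.4117, -0.2517, 0.2232]
ee_rot: [-1.571, -0.0, -2.915]
wrist_force: [0.5, -0.6, -1.0]
grip_width: 0.0854
```

>>> apply_moves --deltas '[{"slide":[-0.3,0.02,-0.206],"twist":0,"jaw":0.0854},{"slide":[-0.3,0.02,-0.206],"twist":0,"jaw":0.0854},{"slide":[-0.3,0.02,-0.206],"twist":0,"jaw":0.0854},{"slide":[-0.3,0.02,-0.206],"twist":0,"jaw":0.0854},{"slide":[-0.3,0.02,-0.206],"twist":0,"jaw":0.0854},{"slide":[-0.3,0.02,-0.206],"twist":0,"jaw":0.0854},{"slide":[-0.3,0.02,-0.206],"twist":0,"jaw":0.0854},{"slide":[-0.3,0.02,-0.206],"twist":0,"jaw":0.0854},{"slide":[-0.3,0.02,-0.206],"twist":0,"jaw":0.0854},{"slide":[-0.3,0.02,-0.206],"twist":0,"jaw":0.0854}]'

```text
t: 1.82
ee_pos: [0.6595, 0.0194, 0.2012]
ee_rot: [-1.572, 0.0, -2.909]
wrist_force: [-0.9, -0.8, 0.6]
grip_width: 0.0856
```

Run:
```python
from h import *
o=robot.observe(); np.save('o1.npy',np.r_[o['ee_pos'],o['ee_rot']]); im=read_camera('wrist')[:,:,::-1]
cv2.imwrite('pics/w1.png',im); print(o['t'],o['ee_pos'],o['ee_rot'],np.abs(o['qvel']).max())
print(proj(cam('wrist',o),[[.658,.0165,.084],[.658,.0165,.016]]))
```

```text
1.8167 [0.65952348 0.0193986  0.20117633] [-1.57236229e+00  1.68721001e-04 -2.90929526e+00] 0.08023057563335624
[[285.02463589 210.79038689]
 [284.18010296 186.54127189]]
```

View pics/w1.png

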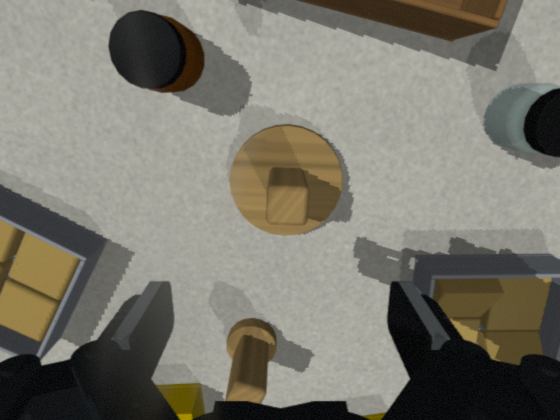

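The wrist view shows the wide foot at (286,180), with the handle's top face at about (287,207) and square to the picture. The small tamper is lower, at (252,340). I'll cast rays for the correction.

Run:
```python
from h import *
v=np.load('o1.npy');o=dict(ee_pos=v[:3],ee_rot=v[3:]);c=cam('wrist',o)
im=cv2.imread('pics/w1.png'); h=cv2.cvtColor(im,cv2.COLOR_BGR2HSV)
m=cv2.inRange(h,(8,70,60),(25,255,255))[110:250,215:360]
n,l,st,ce=cv2.connectedComponentsWithStats(m); i=1+st[1:,4].argmax()
cn=max(cv2.findContours((l==i).astype('uint8'),0,1)[0],key=cv2.contourArea); e=cv2.fitEllipse(cv2.convexHull(cn)); u=np.array(e[0])+[215,110]
o2=robot.observe(); print(o2['ee_pos'])
for n,P in (('foot',ray(c,u,.012)),('top',ray(c,(287,207),.084))):
    print(n,u,P,'tool xyz of correction',R.from_euler('xyz',v[3:]).as_matrix().T@(P[0]-o2['ee_pos']))
g=cv2.resize(im[150:240,240:335],None,fx=6,fy=6,interpolation=2); cv2.imwrite('pics/w1c.png',g)
```

```text
[0.65780607 0.01727707 0.20148107]
foot [285.9229126  179.60689545] [[0.66351279 0.01619951 0.012     ]] tool xyz of correction [-0.0052734   0.18947803  0.0026591 ]
top [285.9229126  179.60689545] [[0.66105932 0.01580361 0.084     ]] tool xyz of correction [-0.00280683  0.11747798  0.00236679]
```

View pics/w1c.png

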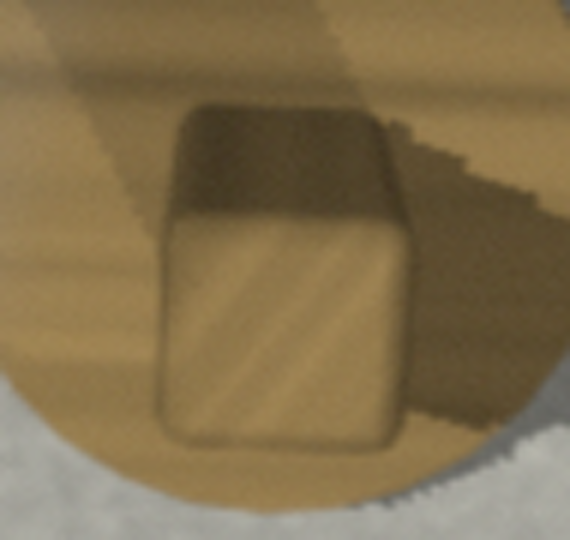

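>>> apply_moves --deltas '[{"slide":[-0.004,0.04,0.0025],"twist":0,"jaw":0.0854},{"slide":[-0.004,0.08,0.0025],"twist":0,"jaw":0.0854},{"slide":[-0.004,0.115,0.0025],"twist":0,"jaw":0.0854},{"slide":[-0.004,0.14,0.0025],"twist":0,"jaw":0.0854},{"slide":[-0.004,0.1535,0.0025],"twist":0,"jaw":0.0854},{"slide":[-0.004,0.1535,0.0025],"twist":0,"jaw":0.0854},{"slide":[-0.004,0.1535,0.0025],"twist":0,"jaw":0.02},{"slide":[-0.004,0.1535,0.0025],"twist":0,"jaw":0.02},{"slide":[-0.004,0.1535,0.0025],"twist":0,"jaw":0.02},{"slide":[-0.004,0.1535,0.0025],"twist":0,"jaw":0.02}]' --newtons 60

```text
t: 2.7
ee_pos: [0.6625, 0.0126, 0.0518]
ee_rot: [-1.57, 0.003, -2.915]
wrist_force: [-0.1, -0.6, -0.6]
grip_width: 0.0384
```

>>> apply_moves --deltas '[{"slide":[0,0,0],"twist":0,"jaw":0.0},{"slide":[0,0,0],"twist":0,"jaw":0.0},{"slide":[0,0,0],"twist":0,"jaw":0.0},{"slide":[0,0,0],"twist":0,"jaw":0.0},{"slide":[0,0,0],"twist":0,"jaw":0.0}]' --newtons 70

```text
t: 3.12
ee_pos: [0.6626, 0.013, 0.0518]
ee_rot: [-1.57, 0.003, -2.915]
wrist_force: [-0.2, -0.5, 5.6]
grip_width: 0.0294
```

Run:
```python
from h import *
o=robot.observe(); print(o)
```

```text
{'t': 3.1167, 'q': array([-1.01481413e-01,  5.82541884e-01, -7.58585241e-03,  9.77365065e-01,
        5.06128212e-05,  2.81329048e+00]), 'qvel': array([-0.00111855, -0.00021874, -0.00103519,  0.0019664 ,  0.00109533,
       -0.00061518]), 'joint_efforts': array([ 2.40292791e-01, -5.55689085e+01,  2.51133424e+01, -3.28223342e-01,
       -1.48310610e-01, -2.92803749e-02]), 'ee_pos': array([0.6625832 , 0.01295692, 0.05180762]), 'ee_rot': array([-1.56977906,  0.00314341, -2.91477022]), 'wrist_force': array([-0.21486564, -0.5047876 ,  5.61033831]), 'moment': array([0.16778646, 0.20223099, 0.00857713]), 'grip_width': 0.029355471958250244}
```

>>> apply_moves --deltas '[{"slide":[0,-0.02,0],"twist":0,"jaw":0.0},{"slide":[0,-0.05,0],"twist":0,"jaw":0.0},{"slide":[0,-0.08,0],"twist":0,"jaw":0.0},{"slide":[0.01,-0.1,0.014],"twist":0,"jaw":0.0},{"slide":[0.03,-0.11,0.04],"twist":0,"jaw":0.0},{"slide":[0.053,-0.11,0.07],"twist":0,"jaw":0.0},{"slide":[0.076,-0.11,0.1],"twist":0,"jaw":0.0},{"slide":[0.1,-0.11,0.13],"twist":0,"jaw":0.0},{"slide":[0.123,-0.11,0.16],"twist":0,"jaw":0.0},{"slide":[0.138,-0.11,0.18],"twist":0,"jaw":0.0}]'

```text
t: 3.95
ee_pos: [0.5654, -0.196, 0.1597]
ee_rot: [-1.57, -0.001, -2.917]
wrist_force: [1.0, 0.5, -3.0]
grip_width: 0.0293
```

>>> apply_moves --deltas '[{"slide":[0.006,0,0.008],"twist":0,"jaw":0.0},{"slide":[0.006,0,0.008],"twist":0,"jaw":0.0},{"slide":[0.006,0,0.008],"twist":0,"jaw":0.0},{"slide":[0.006,0,0.008],"twist":0,"jaw":0.0}]'

```text
t: 4.28
ee_pos: [0.5636, -0.2015, 0.1597]
ee_rot: [-1.571, 0.0, -2.914]
wrist_force: [0.5, 0.2, -2.0]
grip_width: 0.0294
```

Run:
```python
from h import *
o=robot.observe(); np.save('o2.npy',np.r_[o['ee_pos'],o['ee_rot']])
w=read_camera('wrist')[:,:,::-1];s=read_camera('side')[:,:,::-1];t=read_camera('top')[:,:,::-1]
for n,i in zip('wst',(w,s,t)): cv2.imwrite(f'pics/{n}2.png',i)
print(o['ee_pos'],o['ee_rot'],o['grip_width'],o['wrist_force'])
a=cv2.resize(w,(533,400)); b=cv2.resize(s[120:260,180:360],(360,280)) ; c=cv2.resize(t[130:240,300:430],(266,225))
M=np.zeros((600,800,3),'uint8'); M[:400,:533]=a; M[:225,534:800]=c; M[320:600,440:800]=b; cv2.imwrite('pics/m2.png',M)
```

```text
[ 0.56356532 -0.20151792  0.15969995] [-1.57137493e+00  5.27518544e-05 -2.91382008e+00] 0.029413220770849572 [ 0.50140508  0.1522076  -1.97449341]
```

View pics/m2.png

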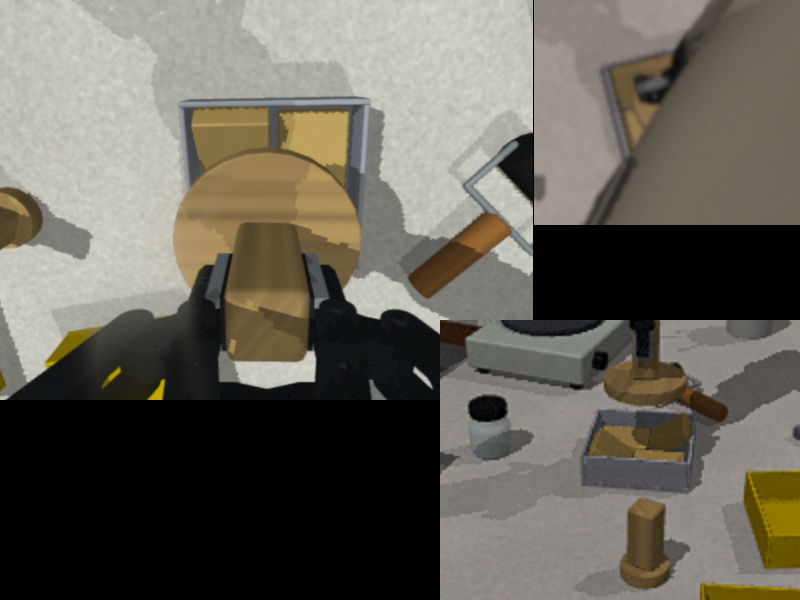

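The wrist picture shows the bin's far rim from (180,102) to (368,99) and the tamper foot spanning x 173–361. The side view shows the tamper held upright above the bin. I'll compute the centring.

Run:
```python
from h import *
v=np.load('o2.npy');o=dict(ee_pos=v[:3],ee_rot=v[3:]);c=cam('wrist',o); Rt=R.from_euler('xyz',v[3:]).as_matrix()
k=560/533
C=ray(c,np.array([(180,101),(369,98.5),(371,106),(186,190),(360,190)])*k,.042); print(C.round(4)); print(np.linalg.norm(C[1]-C[0]))
d=(C[1]-C[0]);d/=np.linalg.norm(d); n=np.array([d[1],-d[0],0]); n*=-np.sign(n@[1,0,0]); 
B=(C[0]+C[1])/2+n*.066; print('bin',B,'yaw',np.degrees(np.arctan2(d[1],d[0])))
im=cv2.imread('pics/w2.png')
# foot: contour points of upper arc
hs=cv2.cvtColor(im,cv2.COLOR_BGR2HSV)
pts=np.array([(173,238),(361,238),(267,149),(200,175),(334,174)])*k
zt=v[2]-.0518+.016
F=ray(c,pts,zt); 
A=np.c_[2*F[:,:2],np.ones(5)];s=np.linalg.lstsq(A,(F[:,:2]**2).sum(1),rcond=None)[0];print('foot',s[:2],'r',np.sqrt(s[2]+s[0]**2+s[1]**2))
print('tool move to bin from TCP',Rt.T@(B-v[:3]),'from foot',Rt.T@(B-np.r_[s[:2],v[2]]))
t=cam('side');print(proj(t,[[*B[:2],.042]]))
```

```text
[[ 0.6175 -0.1274  0.042 ]
 [ 0.6482 -0.2525  0.042 ]
 [ 0.6438 -0.2554  0.042 ]
 [ 0.5557 -0.1414  0.042 ]
 [ 0.5847 -0.2664  0.042 ]]
0.1288182201333996
bin [ 0.56873167 -0.20571271  0.042     ] yaw -76.21999603539848
foot [ 0.56524839 -0.20054363] r 0.04904701670260328
tool move to bin from TCP [-0.00407949  0.1176971   0.00532115] from foot [-0.00221988  0.11769668  0.00589023]
[[279.86727808 176.24983394]]
```

>>> apply_moves --deltas '[{"slide":[-0.003,0.02,0.0055],"twist":0,"jaw":0.0},{"slide":[-0.003,0.04,0.0055],"twist":0,"jaw":0.0},{"slide":[-0.003,0.05,0.0055],"twist":0,"jaw":0.0},{"slide":[-0.003,0.055,0.0055],"twist":0,"jaw":0.0},{"slide":[-0.003,0.06,0.0055],"twist":0,"jaw":0.0},{"slide":[-0.003,0.063,0.0055],"twist":0,"jaw":0.0},{"slide":[-0.003,0.066,0.0055],"twist":0,"jaw":0.0}]'

```text
t: 5.02
ee_pos: [0.5681, -0.2073, 0.0946]
ee_rot: [-1.57, 0.001, -2.914]
wrist_force: [0.0, 0.9, -0.2]
grip_width: 0.0295
```

>>> apply_moves --deltas '[{"slide":[0,0.003,0],"twist":0,"jaw":0.0},{"slide":[0,0.006,0],"twist":0,"jaw":0.0},{"slide":[0,0.009,0],"twist":0,"jaw":0.0},{"slide":[0,0.012,0],"twist":0,"jaw":0.0}]'

```text
t: 5.35
ee_pos: [0.5674, -0.2073, 0.0817]
ee_rot: [-1.571, 0.0, -2.915]
wrist_force: [-0.2, 0.6, -2.8]
grip_width: 0.0295
```

>>> apply_moves --deltas '[{"slide":[0,0.002,0],"twist":0,"jaw":0.0},{"slide":[0,0.004,0],"twist":0,"jaw":0.0},{"slide":[0,0.004,0],"twist":0,"jaw":0.0}]'

```text
t: 5.6
ee_pos: [0.5671, -0.2071, 0.0772]
ee_rot: [-1.571, -0.001, -2.915]
wrist_force: [-0.3, -0.3, -2.0]
grip_width: 0.0289
```

>>> apply_moves --deltas '[{"slide":[0,0.001,0],"twist":0,"jaw":0.0},{"slide":[0,0.002,0],"twist":0,"jaw":0.0},{"slide":[0,0.002,0],"twist":0,"jaw":0.0}]'

```text
t: 5.85
ee_pos: [0.5676, -0.2073, 0.0759]
ee_rot: [-1.571, 0.0, -2.915]
wrist_force: [0.5, -0.6, -2.4]
grip_width: 0.0289
```

Run:
```python
from h import *
o=robot.observe(); w=read_camera('wrist')[:,:,::-1];s=read_camera('side')[:,:,::-1]
cv2.imwrite('pics/w3.png',w)
print(o['ee_pos'],o['wrist_force'],o['moment'])
M=np.zeros((600,800,3),'uint8'); M[:420,:560]=w; M[270:600,400:800]=cv2.resize(s[130:229,220:340],(400,330)); cv2.imwrite('pics/m3.png',M)
```

```text
[ 0.56758271 -0.20730272  0.07592833] [ 0.5456202  -0.55780306 -2.39321707] [ 0.00412199 -0.02444466  0.00952528]
```

View pics/m3.png

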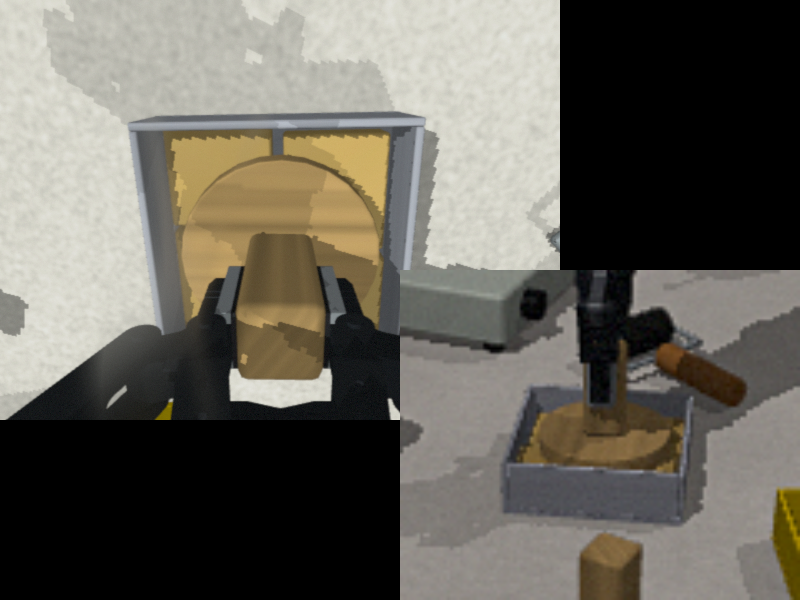

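The foot at (280,240) is inside the walls and centred, and the cakes around it look nearly flat. I'll press until the force shows firm contact.

>>> apply_moves --deltas '[{"slide":[0,0.0015,0],"twist":0,"jaw":0.0},{"slide":[0,0.0015,0],"twist":0,"jaw":0.0},{"slide":[0,0.0015,0],"twist":0,"jaw":0.0}]'

```text
t: 6.2
ee_pos: [0.5675, -0.2073, 0.0758]
ee_rot: [-1.57, 0.001, -2.915]
wrist_force: [-3.9, 0.9, 7.2]
grip_width: 0.029
```

>>> apply_moves --deltas '[{"slide":[0,0.0015,0],"twist":0,"jaw":0.0},{"slide":[0,0.0015,0],"twist":0,"jaw":0.0},{"slide":[0,0.0015,0],"twist":0,"jaw":0.0}]'

```text
t: 6.45
ee_pos: [0.5675, -0.2074, 0.0758]
ee_rot: [-1.569, 0.001, -2.915]
wrist_force: [-6.6, 2.1, 15.3]
grip_width: 0.0297
```

Contact is firm at about 17 N, with TCP z at 75.8 mm, which puts the foot's underside at 24.0 mm as expected. Now I'll lift straight out.

>>> apply_moves --deltas '[{"slide":[0,-0.006,0],"twist":0,"jaw":0.0},{"slide":[0,-0.02,0],"twist":0,"jaw":0.0},{"slide":[0,-0.04,0],"twist":0,"jaw":0.0},{"slide":[0,-0.065,0],"twist":0,"jaw":0.0},{"slide":[0,-0.08,0],"twist":0,"jaw":0.0},{"slide":[0,-0.085,0],"twist":0,"jaw":0.0},{"slide":[0,-0.085,0],"twist":0,"jaw":0.0}]'

```text
t: 7.03
ee_pos: [0.5685, -0.2077, 0.1594]
ee_rot: [-1.569, 0.003, -2.915]
wrist_force: [-0.3, -1.1, -2.7]
grip_width: 0.0296
```

>>> apply_moves --deltas '[{"slide":[-0.01,0,-0.0136],"twist":0,"jaw":0.0},{"slide":[-0.03,0,-0.041],"twist":0,"jaw":0.0},{"slide":[-0.053,0,-0.072],"twist":0,"jaw":0.0},{"slide":[-0.076,0,-0.103],"twist":0,"jaw":0.0},{"slide":[-0.1,0,-0.136],"twist":0,"jaw":0.0},{"slide":[-0.125,0,-0.17],"twist":0,"jaw":0.0},{"slide":[-0.138,0,-0.188],"twist":0,"jaw":0.0},{"slide":[-0.142,0,-0.193],"twist":0,"jaw":0.0},{"slide":[-0.142,0,-0.193],"twist":0,"jaw":0.0}]'

```text
t: 7.78
ee_pos: [0.662, 0.0151, 0.1555]
ee_rot: [-1.572, -0.003, -2.911]
wrist_force: [0.2, -0.2, -3.1]
grip_width: 0.0296
```

Run:
```python
from h import *
o=robot.observe(); t=read_camera('top')[:,:,::-1];s=read_camera('side')[:,:,::-1]
print(o['ee_pos'],o['wrist_force'],o['grip_width'])
M=np.zeros((600,800,3),'uint8'); M[:440,:400]=cv2.resize(t[130:240,310:410],(400,440),interpolation=2); M[:330,400:]=cv2.resize(s[130:229,220:340],(400,330),interpolation=2); cv2.imwrite('pics/m4.png',M)
```

```text
[0.66204222 0.01511319 0.1555472 ] [ 0.19030169 -0.21823383 -3.08939466] 0.02964818195745782
```

View pics/m4.png

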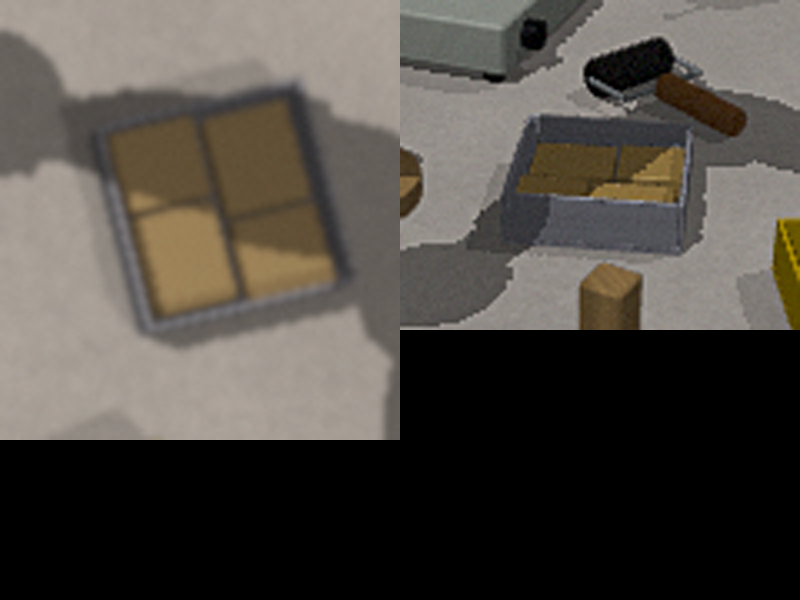

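Both views show all four cakes flat and level in the bin. Next I'll lower the tamper to the table.

>>> apply_moves --deltas '[{"slide":[0,0.02,0],"twist":0,"jaw":0.0},{"slide":[0,0.045,0],"twist":0,"jaw":0.0},{"slide":[0,0.07,0],"twist":0,"jaw":0.0},{"slide":[0,0.085,0],"twist":0,"jaw":0.0},{"slide":[0,0.094,0],"twist":0,"jaw":0.0},{"slide":[0,0.098,0],"twist":0,"jaw":0.0},{"slide":[0,0.1,0],"twist":0,"jaw":0.0},{"slide":[0,0.1,0],"twist":0,"jaw":0.0}]'

```text
t: 8.55
ee_pos: [0.6628, 0.0119, 0.0583]
ee_rot: [-1.57, 0.001, -2.916]
wrist_force: [0.2, 0.6, -1.9]
grip_width: 0.0295
```

>>> apply_moves --deltas '[{"slide":[0,0.002,0],"twist":0,"jaw":0.0},{"slide":[0,0.004,0],"twist":0,"jaw":0.0},{"slide":[0,0.0055,0],"twist":0,"jaw":0.0},{"slide":[0,0.0065,0],"twist":0,"jaw":0.0},{"slide":[0,0.0065,0],"twist":0,"jaw":0.0}]'

```text
t: 8.97
ee_pos: [0.6627, 0.0128, 0.0519]
ee_rot: [-1.57, 0.001, -2.915]
wrist_force: [-1.1, -0.2, -0.2]
grip_width: 0.0291
```

>>> apply_moves --deltas '[{"slide":[0,0.0005,0],"twist":0,"jaw":0.0},{"slide":[0,0.0005,0],"twist":0,"jaw":0.04},{"slide":[0,0.0005,0],"twist":0,"jaw":0.06},{"slide":[0,0.0005,0],"twist":0,"jaw":0.0854},{"slide":[0,0.0005,0],"twist":0,"jaw":0.0854},{"slide":[0,0.0005,0],"twist":0,"jaw":0.0854},{"slide":[0,0.0005,0],"twist":0,"jaw":0.0854},{"slide":[0,0.0005,0],"twist":0,"jaw":0.0854}]'

```text
t: 9.63
ee_pos: [0.6624, 0.0128, 0.0508]
ee_rot: [-1.571, -0.0, -2.915]
wrist_force: [0.3, -0.7, 0.4]
grip_width: 0.0854
```

>>> apply_moves --deltas '[{"slide":[0,-0.015,0],"twist":0,"jaw":0.0854},{"slide":[0,-0.04,0],"twist":0,"jaw":0.0854},{"slide":[0,-0.07,0],"twist":0,"jaw":0.0854},{"slide":[0,-0.1,0],"twist":0,"jaw":0.0854},{"slide":[0,-0.13,0],"twist":0,"jaw":0.0854},{"slide":[0,-0.14,0],"twist":0,"jaw":0.0854},{"slide":[0,-0.14,0],"twist":0,"jaw":0.0854},{"slide":[0,-0.14,0],"twist":0,"jaw":0.0854}]'

```text
t: 10.3
ee_pos: [0.6626, 0.0128, 0.1907]
ee_rot: [-1.57, 0.001, -2.915]
wrist_force: [-0.2, 0.3, -0.6]
grip_width: 0.0853
```

Run:
```python
from h import *
o=robot.observe(); s=read_camera('side')[:,:,::-1]
print(o['t'],o['ee_pos'],o['wrist_force'],o['grip_width'],abs(o['qvel']).max())
cv2.imwrite('pics/s5.png',s)
```

```text
10.3 [0.66259646 0.01277114 0.19068285] [-0.17025341  0.31768851 -0.58630375] 0.08532395876300458 0.0453822389720341
```

View pics/s5.png

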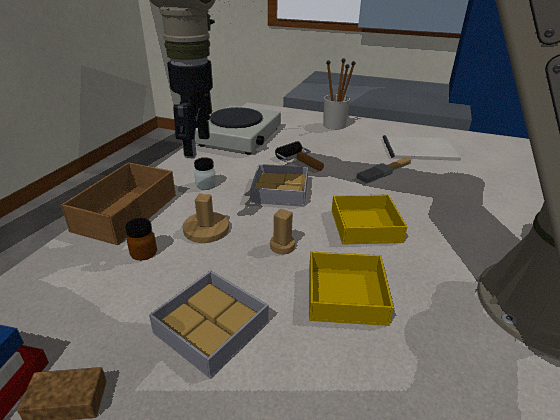

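The tamper stands upright at (205,220), clear of the bin at (280,185), whose cakes are flat. The gripper is open and well above everything.

```bash
python3 -c "
from bench import robot
print(robot.sign_off())"
```

```text
the job is handed in; nothing more can be done
None
```

I pressed the two propped cakes flat with the wide-footed tamper, then stood the tamper upright where it first stood, clear of the bin. I handed the job in at about 10.3 s of the 43 s allowed.

- **Pressing:** the foot stopped firmly with its underside about 24 mm above the table, the expected height for flat cakes. The net press was about 17 N; the wrist force readings never went above about 17 N.
- **Last checks:** after lifting out, the top and side pictures showed all four cakes flat and level. The final side picture shows the tamper upright, with the gripper open and clear of everything.
- **Disagreement:** the top and wrist cameras put the bin's centre about 5 mm apart. I used the wrist figure, and the foot went in centred without touching the walls.

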